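Pump up the bench pressure filter

ROBOT

A 6-joint arm with a two-finger parallel gripper is mounted at the origin on the work surface; the furniture and walls round the work are solid. World frame = base frame: x ahead of the robot, y to its left, z up, the work surface at z = 0. Lengths are in m, angles in degrees, forces in N, time in s.
With the tool pointing down it reaches from about 0.4 to 0.825 m from the base axis. Payload 7 kg.
Tool frame: the origin (TCP) lies midway between the tips of the shut fingers; the grasp point (between the pads) lies 19 mm behind it; z points along the fingers, y is the direction in which the jaws open and shut (so a half turn about z gives the same grasp; the last joint's range is limited). The gripper opens to 88 mm and grips with 3 to 60 N. Pads are 19 mm wide; open, the fingers measure 130 mm over their backs; the gripper's body (78 mm by 193 mm) begins 47 mm behind the grasp point.
Start: joints at [-49.899, 20.546, 0.682, 0, -70.136, -16.507], TCP at [0.27, -0.619, 0.227] pointing down, gripper open.
Joint ranges: [-176.03, 176.03], [-82.01, 121.73], [-58.28, 71.71], [-173.87, 95.51], [-174.79, -0.11], [-173.66, 173.66]. Speed limits (degrees/s): [136.94, 136.94, 172.46, 180, 180, 180].

INTERFACE

Orientations are given as [roll, pitch, yaw] about the fixed x, y, z axes, in that order (R = Rz(yaw) Ry(pitch) Rx(roll)).
In Python, from plant import get_state, capture, close_job gives the robot as it stands.
- The arm moves only by the tool apply_moves, never from a script. Its argument "commands" is a list of rows, each an object with "grip": the opening, from 0 (shut) to 1 (fully open); "dp": the shift along the tool's x, y, z in mm, a list of three; "yaw": the turn about the tool's z in rad. A call has 1 to 12 rows; each row is the pose to reach, as a shift and turn from the pose commanded when the call began, along the tool's axes at that moment; what a row does not reach only later rows make up. A row lasts 1/8 s, in which the tool goes at most 62.5 mm and 10.7 degrees, less where a joint would pass 70% of its speed; a pose out of reach is approached as far as the arm can. A call with a gripper value outside its range is refused whole. The fingers move at their own pace and stop on an object; "newtons" is the grip in N (left out, the last holds). Time passes only in rows, so rows that repeat a pose let the fingers close. It gives the time, the measured TCP pose, the force and the opening at its end, in the units of the state.
- get_state(): the state, without advancing time (a new reading comes with each control period).
- capture(name): name is "side" or "top" or "wrist"; returns a dict with "color" (400x640x3 uint8, red, green, blue), "camera_matrix" (3x3 intrinsics, pixels), "xyz" and "rotation" of the camera in the world; the wrist camera has in their place "T_tool_cam" (4x4, takes a point from camera to tool coordinates, whose origin is the TCP and whose axes are the flange's). Camera axes: x right, y up, looking along -z (the intrinsics and any distortion apply to the point x, -y, -z); pixel columns grow to the right and rows downward; lengths in m; the calibration is good to about 2 mm. A picture is of the moment at which its call begins: read the wrist's pose just before it. There is no depth.
- close_job(): hands the job in, once; it reports no verdict.
The state is a dict: "time_s": time; "joints": joint angles; "qd": joint speeds; "joint_torque": joint torques, N m; "tcp_pos": TCP position; "eef_rot": TCP orientation; "contact_force": force on the tool from outside, world axes, zero at the start; "moment": the same for the moment, N m; "gripper_width": finger opening in m.
Only numpy, scipy, OpenCV 4.12 (cv2) and the standard library are available. Lean on these libraries where they do the work, as an engineer would, in place of code of your own. Each camera call takes 0.05 s, during which the arm holds its last target.

TASK

Get the bench pressure filter ready to run: push the vent lever on its lid round to its closed stop, then pump the black plunger knob with full strokes, pressing it right down and letting it spring back up, until the indicator pin stays standing fully out with the plunger up. Do it all with fingertip pushes: do not touch the indicator pin, do not lift, tip or shove the filter, and leave the beaker, the dish and the bottles where they stand.

Things in the scene. Friction and masses are not known exactly. Their poses are not given: they have to be found in the camera images.
- pressure_filter: bench pressure filter: squat steel vessel standing loose on rubber feet, 2.6 kg; foot 140 mm, lid 124 mm wide, lid top 115 mm up. Origin: centre of its underside; z up, along the plunger. In its frame (mm) the pin is at (-42, 0), the vent lever's axis at (0, -42); a bent outlet tube, 160 high, runs from the lid to a white filter disc at (75, 89), over the beaker
- plunger_top (a point): top centre of the black domed plunger knob (43 mm across, 14 mm high, on a 13 mm rod that goes into the pump barrel in the middle of the lid), 178 mm above the worktop when up; moves with the knob
- plunger (a joint): plunger travel, m: 0 up, 0.026 bottom stop. A spring returns it within 0.5 s; about 4 N to start, 10 to 14 N to the bottom. A stroke counts if it goes 0.022 or more down and then comes back to within 0.001 of the top; with the vent closed each lifts the pin one 6 mm step, until it is fully out; extra strokes then do no harm
- vent_grip (a point): centre of the upright black grip (round, 15 mm diameter, 29 mm high, spanning 143 to 172 mm above the worktop) at the free end of the vent lever; moves with the lever
- vent_hinge (a point): point on the vertical turning axis of the vent lever, at the lever's height, 148 mm above the worktop; the grip is 56 mm from this axis. The lever is a flat steel bar 9 mm wide from the axis to the grip, 146 to 152 mm high
- vent (a joint): angle of the vent lever, rad: 0 at the closed stop (crosswise to the brass nozzle, pointing along the filter's +x), up to 1.5 open (in line with the nozzle, along the filter's -y). Closes counter-clockwise seen from above, takes about 0.6 N at the grip, stays where it is left. Strokes build up only when it is at or close to the stop
- indicator_pin: the slim steel indicator pin (10 mm diameter, with a 13 mm domed head 5 mm high) in a hexagonal brass collar near the edge of the lid; origin on its axis, level with the top of the collar (126 mm above the worktop) when it is down
- pin_top (a point): top centre of the pin's head: 6.5 mm above the top of the collar when down, about 36 mm above it when fully out
- pin_rise (a joint): rise of the indicator pin, m: 0 without pressure. With the vent closed each full stroke raises it up to 10 mm, then it sinks back up to 4 mm and rests: at about 0.006, 0.012, 0.018, 0.024 and 0.030 after the first to fifth. At 0.030 it is fully out: a dark ring on its stem shows just above the collar. With the vent open it sinks back after every stroke and gains nothing
- beaker: glass beaker 57 mm wide, 70 mm high, standing loose under the filter disc of the outlet tube; origin at the centre of its underside
- petri_dish: closed petri dish, 91 mm diameter, 15 mm high, lying loose beside the filter on the robot's side; origin at the centre of its underside
- stock_bottle: white bottle with a screw cap, 64 mm diameter, 159 mm high, standing loose to the left; origin at the centre of its underside
- small_bottle: bottle with a screw cap, 48 mm diameter, 97 mm high, standing loose to the right; origin at the centre of its underside
There are look-alikes about, which are no part of the job. What is shaped like the beaker but purple is not meant.

How it is judged (in metres and radians):
On the way, in this order (a step that is already met when the one before it is completed fails the run):
1. the vent lever is pushed round to its closed stop (value of joint vent below 0.12 rad and value of joint pin_rise below 0.004 m), for 0.2 s.
2. the pin has been pumped up part of the way and stays there with the plunger up (value of joint pin_rise above 0.004 m and value of joint plunger below 0.003 m), for 0.1 s.
3. the pin stands fully out and stays there with the plunger up (value of joint pin_rise above 0.0275 m and value of joint plunger below 0.003 m), for 0.2 s.
At the end, for the whole second after the job is handed in: pin resting 27.5 mm or more out (fully out is 30), plunger up within 3 mm, vent lever within 0.12 rad of its closed stop; filter level, at rest, within 25 mm of its start; beaker, dish and bottles upright within 25 mm of theirs (all of step 3 and value of joint vent below 0.12 rad and angle between pressure_filter's own z axis and vertical below 0.03 rad and distance of each of pressure_filter, beaker, petri_dish, stock_bottle, small_bottle from where it was at the start of the episode below 0.025 m and linear speed of pressure_filter below 0.02 m/s and angle between each of beaker, stock_bottle, small_bottle's own z axis and vertical below 0.1 rad); the robot touches nothing.
It fails at once if the robot touches the indicator pin (contact force between any of the fingers, the arm and indicator_pin above 0.5 N).
It fails at once if the filter is lifted, tipped or shoved more than 25 mm (distance of pressure_filter from where it was at the start of the episode above 0.025 m or angle between pressure_filter's own z axis and vertical above 0.12 rad or height (world z) of pressure_filter above 0.01 m).
It fails at once if the beaker, the dish or a bottle is moved more than 25 mm, lifted or tipped (distance of any of beaker, petri_dish, stock_bottle, small_bottle from where it was at the start of the episode above 0.025 m).
It also fails if it takes over 58 s, if anything falls off the work surface, if the arm or the gripper's body presses on something with over 40 N, if the wrist force passes 120 N, or if a joint passes its speed limit or range.

## Working session

There is one attempt and no reset: what is moved stays moved. The work goes in short steps, Python scripts to look and compute and a tool call to move; the robot and the scene stay as the last step left them, time stands still between calls to the robot, and variables do not carry over. Pictures are saved under pics/ and viewed, and the job is handed in when it is done.

Besides the shell and the picture viewer there is one more tool, called after "Emit:" as name(argument=value, ...) on one line, values as JSON. apply_moves: Moves the arm, as the interface text tells. Its arguments: {"type":"object","properties":{"commands":{"type":"array","items":{"type":"object","properties":{"grip":{"type":"number"},"dp":{"type":"array","items":{"type":"number"}},"yaw":{"type":"number"}}}},"newtons":{"type":"number"}},"required":["commands"]}

```bash
mkdir -p pics; ls
python3 - <<'E'
from plant import get_state, capture
import cv2,pickle
s=get_state();print(s)
d={}
for n in("side","top","wrist"):
    c=capture(n);d[n]=c
    cv2.imwrite(f"pics/{n}0.png",c["color"][:,:,::-1])
    print(n,{k:v for k,v in c.items() if k!="color"})
d['s']=s
pickle.dump(d,open("d0.pkl","wb"))
E
```

```text
pics
{'time_s': 0.0, 'joints': array([-4.99004609e+01,  2.05908637e+01,  6.33794246e-01, -2.15126461e-02,
       -7.01358700e+01, -1.65077399e+01]), 'qd': array([ 0.03678996, -0.0481105 ,  0.02347227,  0.02892602, -0.00415232,
       -0.11279683]), 'joint_torque': array([-1.62929398e-03, -5.82717812e+01,  2.93046552e+01,  6.99687481e+00,
        6.84214581e-03, -1.89465595e-04]), 'tcp_pos': array([ 0.26994032, -0.61813416,  0.22562492]), 'eef_rot': array([ 1.79905144e+02, -7.02132863e-03, -1.56415521e+02]), 'contact_force': array([ 0.23040915, -0.48374191,  0.27379658]), 'moment': array([ 0.02883466,  0.01054706, -0.00973993]), 'gripper_width': 0.08773794306775864}
side {'camera_matrix': array([[442.89780412,   0.        , 321.29834071],
       [  0.        , 442.89780412, 192.82305458],
       [  0.        ,   0.        ,   1.        ]]), 'xyz': array([0.49906013, 0.5196052 , 0.82702867]), 'rotation': array([ 46.85074554,   0.40915031, 179.77013264])}
top {'camera_matrix': array([[459.09081446,   0.        , 319.60858616],
       [  0.        , 459.09081446, 200.38142079],
       [  0.        ,   0.        ,   1.        ]]), 'xyz': array([ 0.40410067, -0.2417724 ,  1.35184463]), 'rotation': array([  5.15174614,   0.31121586, -88.52852643])}
wrist {'camera_matrix': array([[359.8843759 ,   0.        , 320.52096865],
       [  0.        , 359.8843759 , 194.74875166],
       [  0.        ,   0.        ,   1.        ]]), 'T_tool_cam': array([[-2.98713481e-04,  9.55385907e-01,  2.95360255e-01,
         8.03422544e-02],
       [ 9.99999955e-01,  2.85987449e-04,  8.62847598e-05,
         6.08387511e-04],
       [-2.03408253e-06,  2.95360268e-01, -9.55385949e-01,
        -1.59007879e-01],
       [ 0.00000000e+00,  0.00000000e+00,  0.00000000e+00,
         1.00000000e+00]])}
```

View pics/side0.png

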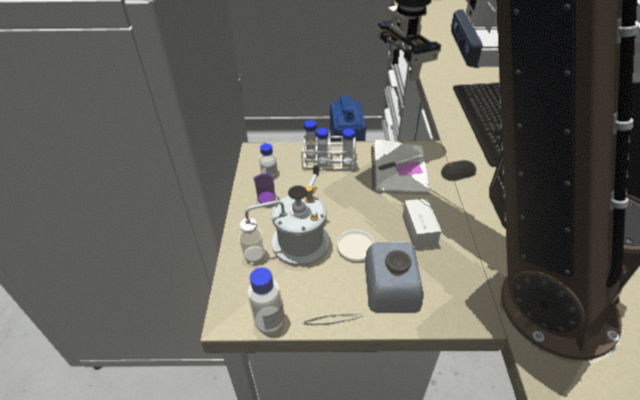

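View pics/top0.png

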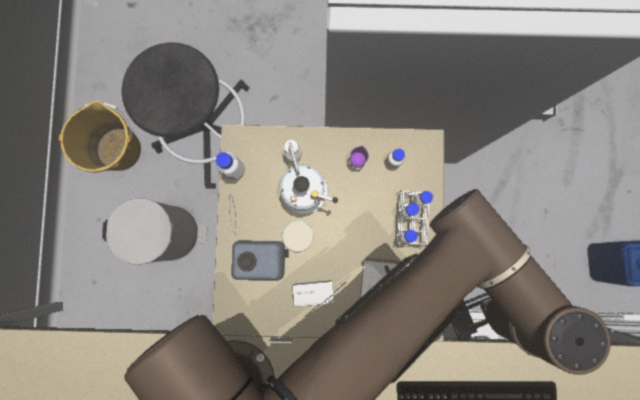

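View pics/wrist0.png

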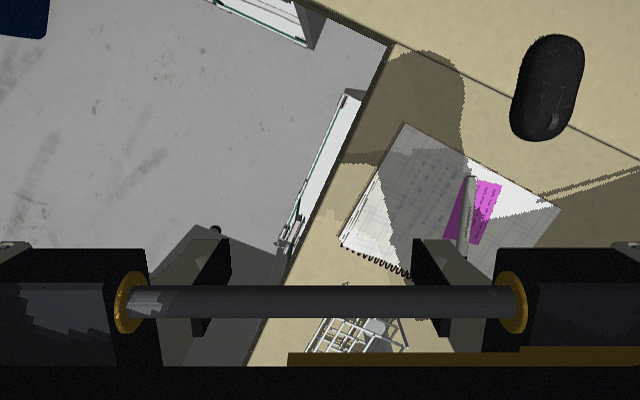

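The top view shows the filter at about (302,188), with a stock bottle at its left, the dish below it, a purple look-alike at (358,158) and the lever pointing right. I'll enlarge both views.

```bash
cat > h.py <<'E'
import numpy as np,cv2,pickle
from scipy.spatial.transform import Rotation as R
def cam(c,s=None):
    K=np.array(c["camera_matrix"])
    if "xyz" in c: return K,np.array(c["xyz"]),R.from_euler('xyz',c["rotation"],degrees=True).as_matrix()
    T=np.eye(4);T[:3,:3]=R.from_euler('xyz',s["eef_rot"],degrees=True).as_matrix();T[:3,3]=s["tcp_pos"]
    T=T@np.array(c["T_tool_cam"]);return K,T[:3,3],T[:3,:3]
def ray(C,u,v):
    K,o,M=C;d=np.array([(u-K[0,2])/K[0,0],-(v-K[1,2])/K[1,1],-1.]);d=M@d
    return o,d/np.linalg.norm(d)
def onz(C,u,v,z):
    o,d=ray(C,u,v);return o+d*(z-o[2])/d[2]
def proj(C,p):
    K,o,M=C;q=M.T@(np.array(p)-o);return np.array([K[0,2]+K[0,0]*q[0]/-q[2],K[1,2]+K[1,1]*q[1]/q[2]])
def tri(C1,a,C2,b):
    o1,d1=ray(C1,*a);o2,d2=ray(C2,*b)
    t=np.linalg.lstsq(np.c_[d1,-d2],o2-o1,rcond=None)[0]
    p,q=o1+t[0]*d1,o2+t[1]*d2;return (p+q)/2,np.linalg.norm(p-q)
def crop(c,x0,y0,x1,y1,k,f):
    cv2.imwrite(f,cv2.resize(c["color"][y0:y1,x0:x1,::-1],None,fx=k,fy=k,interpolation=cv2.INTER_CUBIC))
E
python3 - <<'E'
from h import *
d=pickle.load(open("d0.pkl","rb"))
crop(d['top'],260,125,360,225,6,'pics/tc.png')
crop(d['side'],225,150,345,270,5,'pics/sc.png')
E
```

```text
(no output)
```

View pics/tc.png

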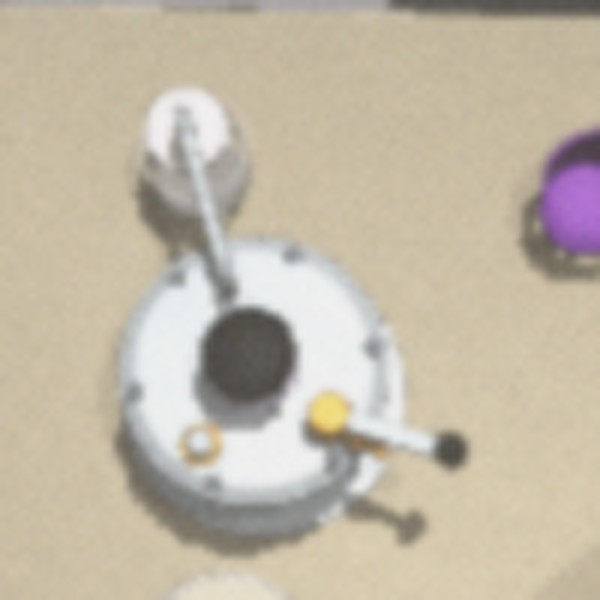

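View pics/sc.png

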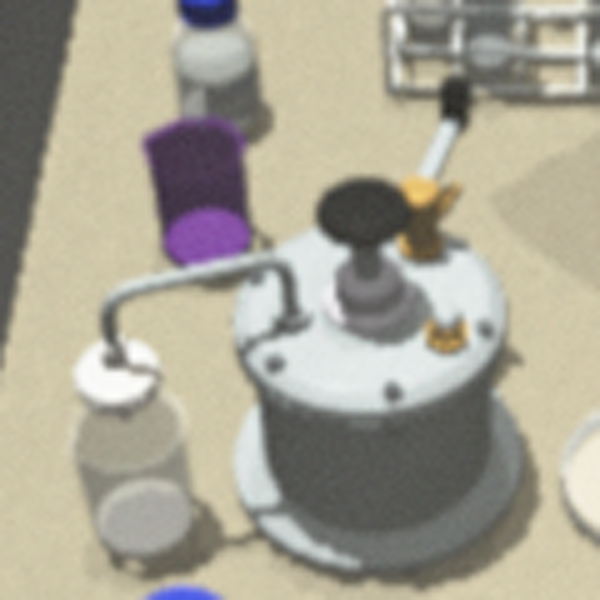

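Candidates: the glass beaker is at top (291,148), under the white filter disc, so it's the one meant. The purple one at (358,158) is the look-alike. In the crop I can see the knob (248,353), pin (200,442), lever axis (329,413) and grip (450,448).

Run:
```python
from h import *
np.set_printoptions(precision=4,suppress=True)
d=pickle.load(open("d0.pkl","rb"))
T=cam(d['top']);S=cam(d['side'])
t=lambda x,y:(260+x/6,125+y/6)
s=lambda x,y:(225+x/5,150+y/5)
k=onz(T,*t(248,353),.174);p=onz(T,*t(200,442),.1325);a=onz(T,*t(329,413),.155);g=onz(T,*t(450,448),.172)
for n,q in dict(knob=k,pin=p,axis=a,grip=g,disc=onz(T,*t(187,130),.125)).items(): print(n,q,np.linalg.norm(q[:2]-k[:2]))
print(np.linalg.norm((g-a)[:2]))
print('tri knob',tri(T,t(248,353),S,s(365,210)),'grip',tri(T,t(450,448),S,s(456,83)),'axis',tri(T,t(329,413),S,s(422,187)),'pin',tri(T,t(200,442),S,s(446,325)))
c=k[:2]
th=[np.degrees(np.arctan2(*(p-k)[[1,0]]))-180,np.degrees(np.arctan2(*(a-k)[[1,0]]))+90]
print('yaw est',th)
print('lever dir',np.degrees(np.arctan2(*(g-a)[[1,0]])))
for n,q in dict(dish=(297.5,236,.015),stock=(224,160,.159),small=(398,155,.097),purp=(358,158,.07)).items(): print(n,onz(T,*q))
```

```text
knob [ 0.5518 -0.1843  0.174 ] 0.0
pin [ 0.5167 -0.1621  0.1325] 0.041605558856624654
axis [ 0.5287 -0.2195  0.155 ] 0.04213962756585771
grip [ 0.5131 -0.2723  0.172 ] 0.09611210291460758
disc [ 0.6588 -0.1514  0.125 ] 0.11193312123555972
0.05499794612585721
tri knob (array([ 0.5519, -0.1841,  0.1704]), np.float64(0.0007244304554489654)) grip (array([ 0.5129, -0.2724,  0.1683]), np.float64(0.0010423020730109982)) axis (array([ 0.5284, -0.2194,  0.1515]), np.float64(0.0012663400381243862)) pin (array([ 0.5174, -0.1614,  0.1217]), np.float64(0.0005940880073593289))
yaw est [np.float64(-32.255153722416196), np.float64(-33.28189934184326)]
lever dir -106.46737183758306
dish [ 0.419  -0.1699  0.015 ]
stock [0.6118 0.0218 0.159 ]
small [ 0.6485 -0.4456  0.097 ]
purp [ 0.6424 -0.3372  0.07  ]
```

```bash
cat >> h.py <<'E'
def go(s,targets):
    "targets: list of (x,y,z,yawdeg) -> dp rows in the tool frame"
    Rt=R.from_euler('xyz',s["eef_rot"],degrees=True).as_matrix();p=np.array(s["tcp_pos"])
    for x,y,z,yw in targets:
        dw=((yw-s["eef_rot"][2]+180)%360)-180
        print((x,y,z,yw),'dp',np.round(Rt.T@(np.array([x,y,z])-p)*1000,1),'yaw',round(-np.radians(dw),3))
E
python3 - <<'E'
from h import *
from plant import get_state
np.set_printoptions(precision=4,suppress=True)
d=pickle.load(open("d0.pkl","rb"))
T=cam(d['top']);S=cam(d['side'])
t=lambda x,y:(260+x/6,125+y/6)
s=lambda x,y:(225+x/5,150+y/5)
c=np.array([.5518,-.1843]);th=np.radians(-32.7);M=np.array([[np.cos(th),-np.sin(th)],[np.sin(th),np.cos(th)]])
for q in [(225,290,.118),(215,250,.155),(205,190,.158)]:
    w=onz(T,*t(*q[:2]),q[2]);print('tube',w,M.T@(w[:2]-c)*1000)
print(tri(T,t(222,280),S,s(285,270)))
st=get_state();print(st['tcp_pos'],st['time_s'])
go(st,[(.489,-.265,.215,163.5),(.489,-.265,.158,163.5)])
E
```

```text
tube [ 0.5873 -0.1703  0.118 ] [22.3319 30.9181]
tube [ 0.5994 -0.1676  0.155 ] [31.0332 39.8116]
tube [ 0.6254 -0.1626  0.158 ] [50.2193 58.0851]
(array([ 0.5872, -0.1706,  0.1475]), np.float64(0.0002576151380836122))
[ 0.27   -0.6182  0.2258] 0.15
(0.489, -0.265, 0.215, 163.5) dp [-342.1  236.1   11.1] yaw 0.7
(0.489, -0.265, 0.158, 163.5) dp [-342.1  236.    68.1] yaw 0.7
```

Emit:
apply_moves(commands=[{"grip":0,"dp":[-45,31,0],"yaw":0.1},{"grip":0,"dp":[-90,62,0],"yaw":0.2},{"grip":0,"dp":[-135,93,0],"yaw":0.3},{"grip":0,"dp":[-180,124,0],"yaw":0.4},{"grip":0,"dp":[-225,155,0],"yaw":0.5},{"grip":0,"dp":[-270,186,0],"yaw":0.6},{"grip":0,"dp":[-315,217,0],"yaw":0.7},{"grip":0,"dp":[-342,236,0],"yaw":0.7},{"grip":0,"dp":[-342,236,0],"yaw":0.7}])

```text
time_s: 1.27
tcp_pos: [0.4901, -0.2635, 0.2264]
eef_rot: [180.0, -0.0, 163.7]
contact_force: [0.3, -1.0, 0.1]
gripper_width: 0.0038
```

```bash
cat > look.py <<'E'
import sys
from h import *
from plant import get_state,capture
tag=sys.argv[1];s=get_state();d={'s':s}
for n in sys.argv[2:]:
    d[n]=capture(n);cv2.imwrite(f'pics/{n}{tag}.png',d[n]['color'][:,:,::-1])
    if n=='top':crop(d[n],250,120,370,240,5,f'pics/topc{tag}.png')
    if n=='side':crop(d[n],225,150,345,270,5,f'pics/sidec{tag}.png')
pickle.dump(d,open(f'd{tag}.pkl','wb'))
print(s['time_s'],s['tcp_pos'],s['eef_rot'],s['contact_force'],s['gripper_width'],s['joints'])
E
python3 look.py 1 top side wrist
```

```text
1.275 [ 0.49013449 -0.26348568  0.22641263] [ 1.79990143e+02 -6.54397907e-03  1.63668294e+02] [ 0.3044271  -0.98216977  0.08955084] 0.0037575835214107415 [-8.10735490e+00  9.43084169e+00 -1.44631808e+01 -1.16938752e-02
 -6.61110445e+01 -9.82196158e+01]
```

View pics/wrist1.png

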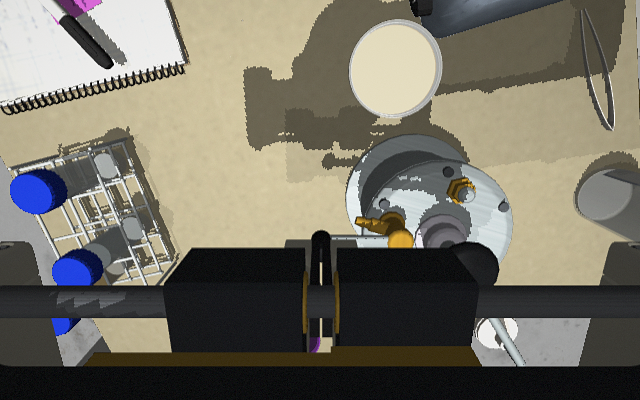

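View pics/side1.png

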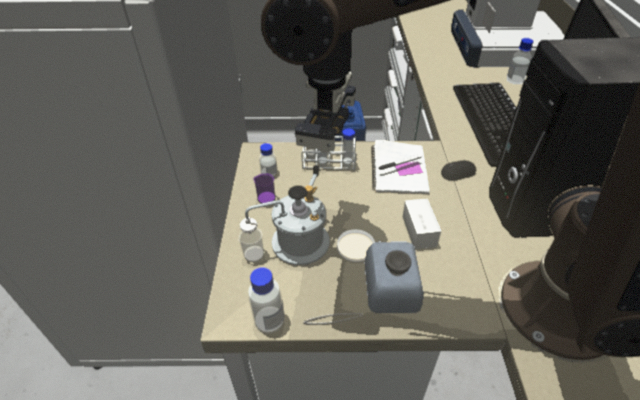

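View pics/topc1.png

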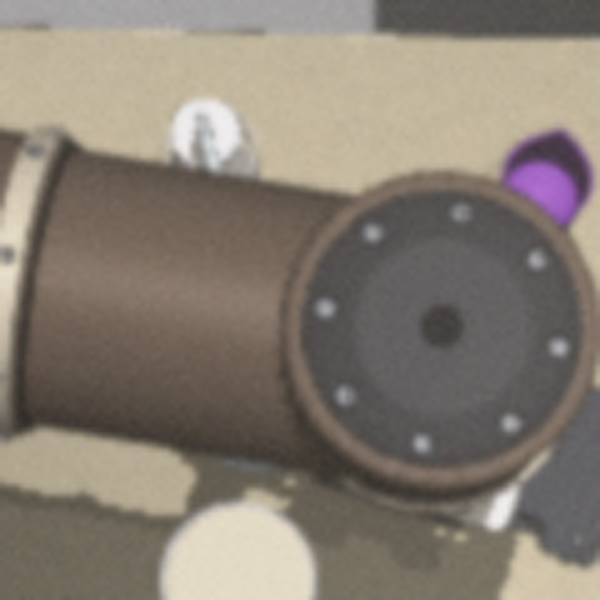

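The wrist view shows thin fingertips (320,245), so pushing with the side edge could slip. I'll straddle the grip with the jaws about 30 mm open, so a broad pad does the pushing.

Run:
```python
from h import *
from plant import get_state
st=get_state()
go(st,[(.513,-.272,.226,-106.5)])
d=pickle.load(open('d1.pkl','rb'));C=cam(d['wrist'],d['s']);print('tcp px',proj(C,d['s']['tcp_pos']),'grip',proj(C,[.513,-.272,.172]))
```

```text
(0.513, -0.272, 0.226, -106.5) dp [-25.    0.7   0.4] yaw -1.571
tcp px [319.76936681 256.46089471] grip [317.31031408 251.91843895]
```

Emit:
apply_moves(commands=[{"grip":0.34,"dp":[-5,0,0],"yaw":-0.18},{"grip":0.34,"dp":[-10,0,0],"yaw":-0.36},{"grip":0.34,"dp":[-15,0,0],"yaw":-0.54},{"grip":0.34,"dp":[-20,0,0],"yaw":-0.72},{"grip":0.34,"dp":[-25,0,0],"yaw":-0.9},{"grip":0.34,"dp":[-25,0,0],"yaw":-1.08},{"grip":0.34,"dp":[-25,0,0],"yaw":-1.26},{"grip":0.34,"dp":[-25,0,0],"yaw":-1.44},{"grip":0.34,"dp":[-25,0,0],"yaw":-1.57},{"grip":0.34,"dp":[-25,0,0],"yaw":-1.57},{"grip":0.34,"dp":[-25,0,0],"yaw":-1.57}])

```text
time_s: 2.8
tcp_pos: [0.5127, -0.2731, 0.2265]
eef_rot: [180.0, -0.0, -106.8]
contact_force: [-0.3, 0.1, -0.8]
gripper_width: 0.03
```

```bash
python3 look.py 2 side wrist
```

```text
2.8 [ 0.51268539 -0.2730854   0.22651283] [ 1.79993129e+02 -2.45804334e-03 -1.06778481e+02] [-0.33237547  0.11214289 -0.8026431 ] 0.029964418839783114 [-8.76106964e+00  1.17486331e+01 -1.15342649e+01  1.60641472e-03
 -6.67242488e+01 -8.01804676e+00]
```

View pics/wrist2.png

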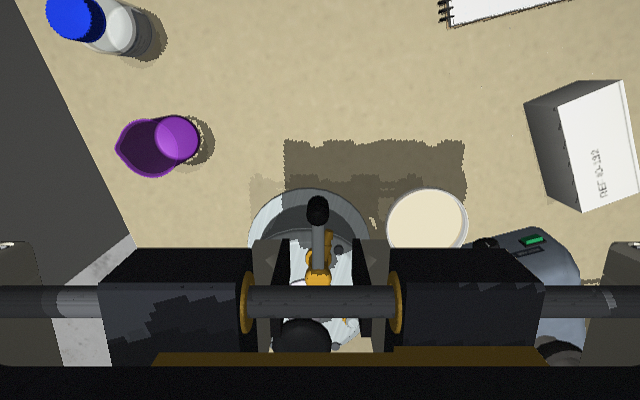

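View pics/sidec2.png

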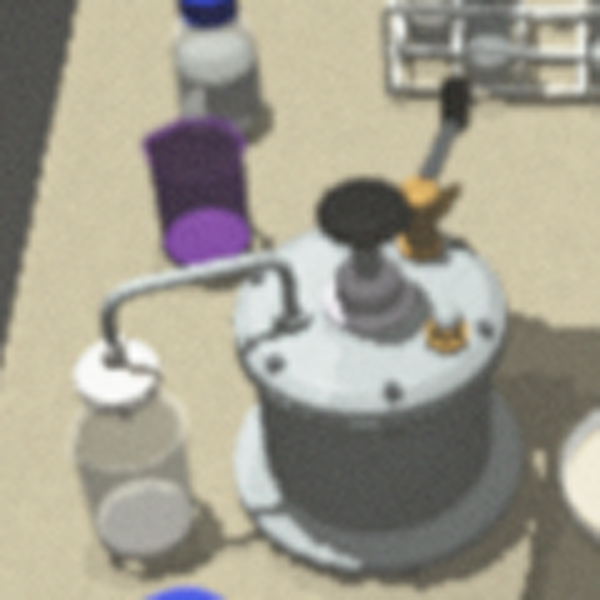

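The wrist view shows the grip top at (317,204) between the open jaws, the brass axis at (318,275) and the fingertips near (265,245) and (375,245).

Run:
```python
from h import *
from plant import get_state
d=pickle.load(open('d2.pkl','rb'));C=cam(d['wrist'],d['s'])
print('grip',onz(C,317,204,.172),'axis',onz(C,318,275,.155),'knob',onz(C,302,335,.174), 'tips', onz(C,256,242,.2265),onz(C,385,242,.2265),'tcp',proj(C,d['s']['tcp_pos']))
st=get_state()
ax=np.array([.5287,-.2195])
def P(phi,lead,z):
    a=np.radians(phi);g=ax+.056*np.array([np.cos(a),np.sin(a)])+lead*np.array([-np.sin(a),np.cos(a)]);return (g[0],g[1],z,phi)
go(st,[P(-106.5,0,.157)]+[P(p,.0075,.157) for p in (-106.5,-98,-89,-80,-71,-62,-53,-45,-38,-34,-32.7)])
```

```text
grip [ 0.5120939  -0.28100987  0.172     ] axis [ 0.52896231 -0.22375262  0.155     ] knob [ 0.55013072 -0.19220169  0.174     ] tips [ 0.54004903 -0.28848504  0.2265    ] [ 0.48051423 -0.2705025   0.2265    ] tcp [319.58399663 254.84711082]
(np.float64(0.5127951406965803), np.float64(-0.2731939051526188), 0.157, -106.5) dp [ 0.4 -0.1 69.5] yaw -0.003
(np.float64(0.5199862887080917), np.float64(-0.27532402023789826), 0.157, -106.5) dp [ 0.3 -7.6 69.5] yaw -0.003
(np.float64(0.5283333168617981), np.float64(-0.2759988101067284), 0.157, -98) dp [ -1.4 -15.8  69.5] yaw -0.152
(np.float64(0.5371761924741608), np.float64(-0.2753605778804783), 0.157, -89) dp [ -4.6 -24.   69.5] yaw -0.309
(np.float64(0.5458103560969396), np.float64(-0.27334687283618164), 0.157, -80) dp [ -9.  -31.7  69.5] yaw -0.466
(np.float64(0.5540232059665956), np.float64(-0.27000727907513306), 0.157, -71) dp [-14.5 -38.6  69.5] yaw -0.623
(np.float64(0.5616125144624518), np.float64(-0.26542402847920576), 0.157, -62) dp [-21.1 -44.6  69.5] yaw -0.78
(np.float64(0.5683914076218695), np.float64(-0.259709975889008), 0.157, -53) dp [-28.5 -49.4  69.5] yaw -0.937
(np.float64(0.5736012806053457), np.float64(-0.25379467888754753), 0.157, -45) dp [-35.7 -52.7  69.5] yaw -1.077
(np.float64(0.5774460632669188), np.float64(-0.2480669619661864), 0.157, -38) dp [-42.3 -54.8  69.5] yaw -1.199
(np.float64(0.5793200508391129), np.float64(-0.24459702080019902), 0.157, -34) dp [-46.1 -55.6  69.5] yaw -1.269
(np.float64(0.5798764061925195), np.float64(-0.2434421270821589), 0.157, -32.7) dp [-47.4 -55.8  69.5] yaw -1.291
```

Run:
```python
from h import *
d=pickle.load(open('d2.pkl','rb'));crop(d['wrist'],240,180,400,300,5,'pics/wc2.png')
C=cam(d['wrist'],d['s'])
for q in ([.513,-.272,.172],[.513,-.272,.143]):print(proj(C,q))
```

```text
[319.78174826 217.29962309]
[319.84413834 202.7925375 ]
```

View pics/wc2.png

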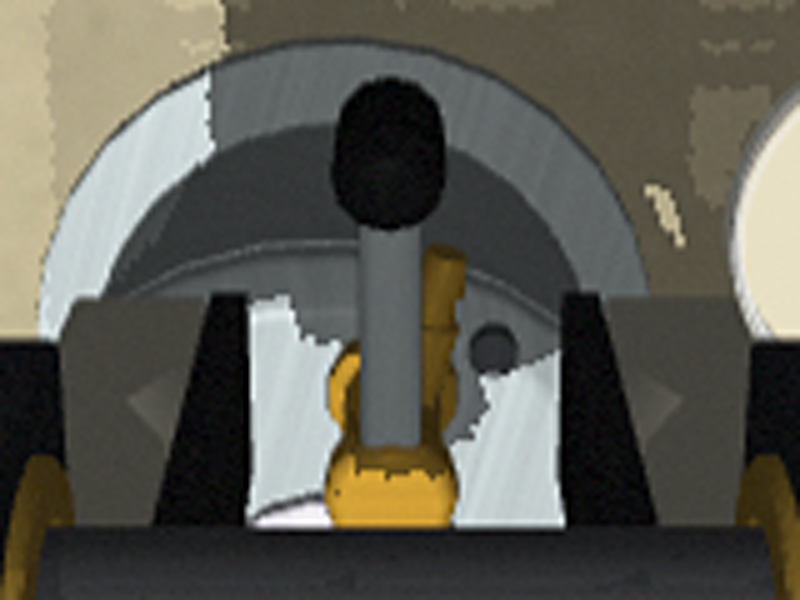

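The zoom shows the grip top at (318,215) and its base at (318,204). The prediction was (320,217) and (320,203), so the position is confirmed and I'm descending.

Emit:
apply_moves(commands=[{"grip":0.34,"dp":[0,0,35],"yaw":0},{"grip":0.34,"dp":[0,0,69],"yaw":0},{"grip":0.34,"dp":[0,0,69],"yaw":0}])

```text
time_s: 3.28
tcp_pos: [0.5113, -0.2721, 0.1553]
eef_rot: [179.7, -0.0, -106.6]
contact_force: [0.5, -0.3, -0.1]
gripper_width: 0.0298
```

Run:
```python
from h import *
from plant import get_state
st=get_state();print(st['tcp_pos'],st['eef_rot'],st['contact_force'])
ax=np.array([.5287,-.2195])
def P(phi,lead,z):
    a=np.radians(phi);g=ax+.056*np.array([np.cos(a),np.sin(a)])+lead*np.array([-np.sin(a),np.cos(a)]);return (g[0],g[1],z,phi)
go(st,[P(p,.0075,.157) for p in (-106.5,-98,-89,-80,-71,-62,-53,-45,-40,-36)])
```

```text
[ 0.51131919 -0.27208518  0.15528418] [ 1.79706774e+02 -1.39117917e-02 -1.06632322e+02] [ 0.54663334 -0.31991856 -0.05941098]
(np.float64(0.5199862887080917), np.float64(-0.27532402023789826), 0.157, -106.5) dp [ 0.6 -9.2 -1.8] yaw -0.002
(np.float64(0.5283333168617981), np.float64(-0.2759988101067284), 0.157, -98) dp [ -1.1 -17.4  -1.8] yaw -0.151
(np.float64(0.5371761924741608), np.float64(-0.2753605778804783), 0.157, -89) dp [ -4.3 -25.7  -1.8] yaw -0.308
(np.float64(0.5458103560969396), np.float64(-0.27334687283618164), 0.157, -80) dp [ -8.7 -33.4  -1.9] yaw -0.465
(np.float64(0.5540232059665956), np.float64(-0.27000727907513306), 0.157, -71) dp [-14.2 -40.3  -1.9] yaw -0.622
(np.float64(0.5616125144624518), np.float64(-0.26542402847920576), 0.157, -62) dp [-20.8 -46.3  -2. ] yaw -0.779
(np.float64(0.5683914076218695), np.float64(-0.259709975889008), 0.157, -53) dp [-28.2 -51.1  -2. ] yaw -0.936
(np.float64(0.5736012806053457), np.float64(-0.25379467888754753), 0.157, -45) dp [-35.4 -54.4  -2. ] yaw -1.076
(np.float64(0.5764193958873117), np.float64(-0.2497507728190539), 0.157, -40) dp [-40. -56.  -2.] yaw -1.163
(np.float64(0.5784133410771906), np.float64(-0.2463483466705664), 0.157, -36) dp [-43.9 -56.9  -2. ] yaw -1.233
```

Emit:
apply_moves(commands=[{"grip":0.34,"dp":[0,-8.5,-1],"yaw":0},{"grip":0.34,"dp":[-1,-17,-1],"yaw":-0.15},{"grip":0.34,"dp":[-4,-25,-1],"yaw":-0.31},{"grip":0.34,"dp":[-8.5,-33,-1],"yaw":-0.465},{"grip":0.34,"dp":[-14,-40,-1],"yaw":-0.62},{"grip":0.34,"dp":[-20.5,-46,-1],"yaw":-0.78},{"grip":0.34,"dp":[-28,-50.5,-1],"yaw":-0.935},{"grip":0.34,"dp":[-35,-54,-1],"yaw":-1.075},{"grip":0.34,"dp":[-40,-55.5,-1],"yaw":-1.16},{"grip":0.34,"dp":[-44,-56.5,-1],"yaw":-1.23},{"grip":0.34,"dp":[-44,-56.5,-1],"yaw":-1.23}])

```text
time_s: 4.65
tcp_pos: [0.5813, -0.2466, 0.1604]
eef_rot: [-179.9, -0.2, -36.1]
contact_force: [-0.4, -0.5, 0.9]
gripper_width: 0.0295
```

```bash
python3 look.py 3 side wrist;  python3 - <<'E'
from h import *
d=pickle.load(open('d3.pkl','rb'));crop(d['wrist'],240,180,400,300,5,'pics/wc3.png')
E
```

```text
4.65 [ 0.58126683 -0.24661132  0.16040457] [-1.79941349e+02 -1.50777504e-01 -3.60930699e+01] [-0.40860881 -0.48790984  0.90903928] 0.029511163508519758 [-5.28933107e+00  1.91364924e+01 -1.04365386e+01  3.09047756e-02
 -6.02674308e+01  5.91810484e+01]
```

View pics/wc3.png

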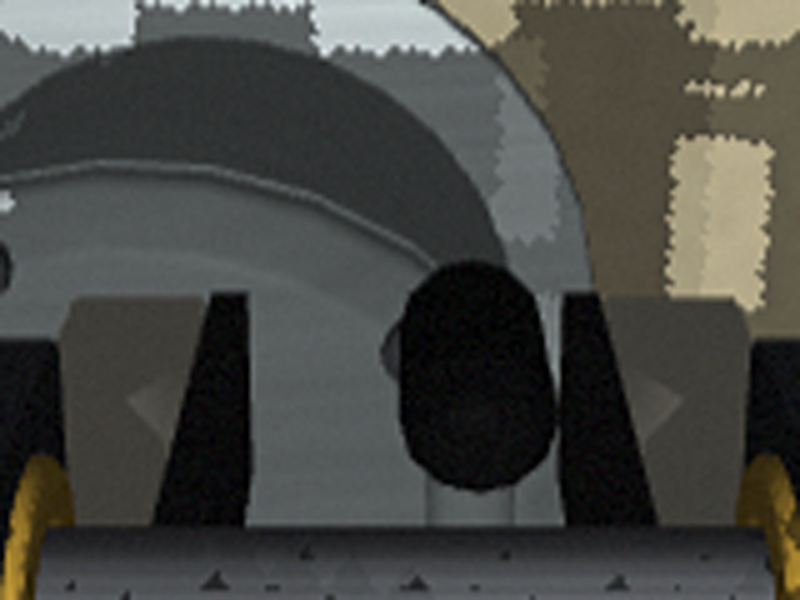

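View pics/sidec3.png

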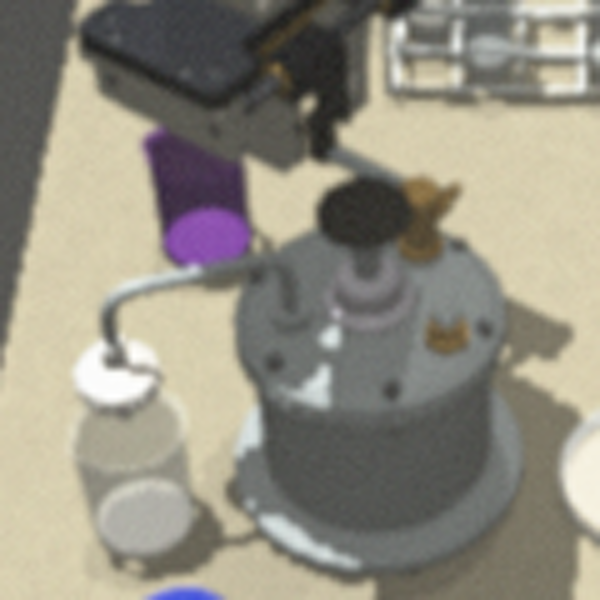

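The grip is against the right-hand pad in the crop at (480,370), and the lever has nearly come round. I'll creep to the stop in small steps.

Emit:
apply_moves(commands=[{"grip":0.34,"dp":[-0.5,-1.5,0],"yaw":-0.03},{"grip":0.34,"dp":[-0.5,-3,0],"yaw":-0.06},{"grip":0.34,"dp":[-0.5,-3,0],"yaw":-0.06}])

```text
time_s: 5.12
tcp_pos: [0.5812, -0.2437, 0.1586]
eef_rot: [180.0, -0.0, -32.6]
contact_force: [0.1, -0.0, 0.5]
gripper_width: 0.0298
```

Emit:
apply_moves(commands=[{"grip":0.34,"dp":[0,-1,0],"yaw":0},{"grip":0.34,"dp":[0,-2,0],"yaw":0},{"grip":0.34,"dp":[0,-2,0],"yaw":0}])

```text
time_s: 5.5
tcp_pos: [0.5821, -0.2423, 0.1586]
eef_rot: [180.0, 0.0, -32.7]
contact_force: [-0.1, -2.4, -0.1]
gripper_width: 0.0296
```

A reaction of 2.4 N at the predicted angle means the lever is at its stop. I'll back off, rise and check.

Emit:
apply_moves(commands=[{"grip":0.34,"dp":[0,3,0],"yaw":0},{"grip":0.34,"dp":[0,8.5,0],"yaw":0},{"grip":0.34,"dp":[0,8.5,-50],"yaw":0},{"grip":0.34,"dp":[0,8.5,-80],"yaw":0},{"grip":0.34,"dp":[30,8.5,-80],"yaw":0},{"grip":0.34,"dp":[30,8.5,-80],"yaw":0}])

```text
time_s: 6.25
tcp_pos: [0.6036, -0.266, 0.2383]
eef_rot: [-180.0, -0.0, -32.7]
contact_force: [0.2, 0.5, -0.8]
gripper_width: 0.0295
```

```bash
python3 look.py 4 side wrist
```

```text
6.25 [ 0.60363828 -0.26601957  0.23826912] [-1.79978764e+02 -4.99689767e-03 -3.26854965e+01] [ 0.22990056  0.46246845 -0.82761035] 0.029546731693263866 [-6.88960716e+00  1.87324223e+01 -4.28723114e-01 -1.79404982e-02
 -7.08251154e+01  6.42100022e+01]
```

View pics/wrist4.png

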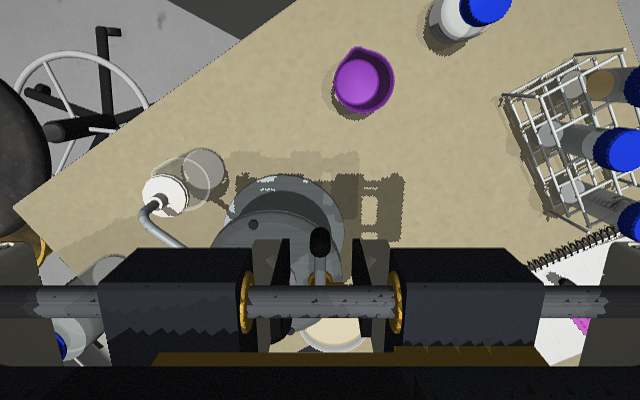

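View pics/sidec4.png

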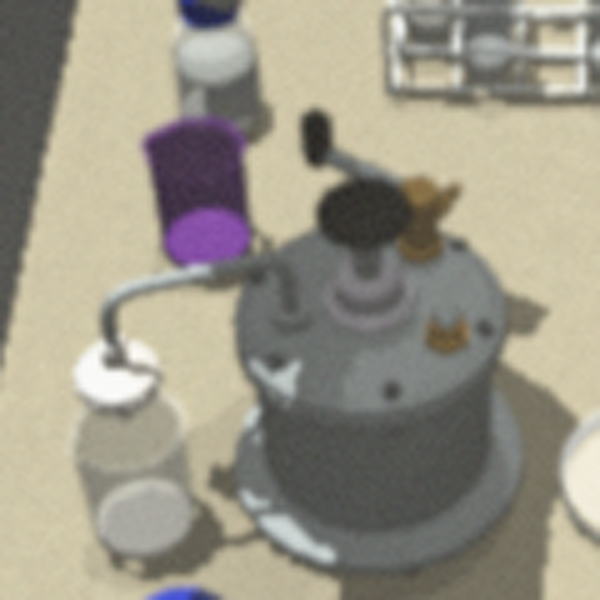

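Run:
```python
from h import *
from plant import get_state
d=pickle.load(open('d4.pkl','rb'));S=cam(d['side']);W=cam(d['wrist'],d['s'])
g=onz(S,288.2,172.8,.169);print('grip',g,'ang',np.degrees(np.arctan2(g[1]+.2195,g[0]-.5287)),onz(W,320,248,.172))
go(get_state(),[(.5518,-.1843,.2,-32.7)])
```

```text
grip [ 0.57628514 -0.25016253  0.169     ] ang -32.79659204584657 [ 0.58013967 -0.250189    0.172     ]
(0.5518, -0.1843, 0.2, -32.7) dp [-86.3 -40.9  37.9] yaw 0.0
```

The measured lever angle is -32.8° against a closed angle of -32.7°, so it's at the stop. Moving over the knob with the fingers shut.

Emit:
apply_moves(commands=[{"grip":0,"dp":[-50,-24,0],"yaw":0},{"grip":0,"dp":[-86,-41,0],"yaw":0},{"grip":0,"dp":[-86,-41,20],"yaw":0},{"grip":0,"dp":[-86,-41,38],"yaw":0},{"grip":0,"dp":[-86,-41,38],"yaw":0},{"grip":0,"dp":[-86,-41,38],"yaw":0}])

```text
time_s: 7.1
tcp_pos: [0.5527, -0.1846, 0.2012]
eef_rot: [-180.0, -0.0, -32.6]
contact_force: [0.4, -0.1, 1.0]
gripper_width: 0.0006
```

```bash
python3 look.py 5 side wrist;python3 - <<'E'
from h import *
d=pickle.load(open('d5.pkl','rb'));crop(d['wrist'],240,180,400,300,5,'pics/wc5.png')
W=cam(d['wrist'],d['s']);print(proj(W,d['s']['tcp_pos']),proj(W,[.5518,-.1843,.178]))
E
```

```text
7.1 [ 0.55265154 -0.18455075  0.20120333] [-1.79996952e+02 -3.04838134e-02 -3.26407879e+01] [ 0.39988357 -0.14969475  1.03670628] 0.0005980023448767621 [ 7.63018635e-01  1.29286802e+01 -1.34464250e+01  1.58957119e-02
 -6.35977693e+01  5.65891293e+01]
[321.0666761  254.47636665] [321.44443338 236.72439587]
```

View pics/wc5.png

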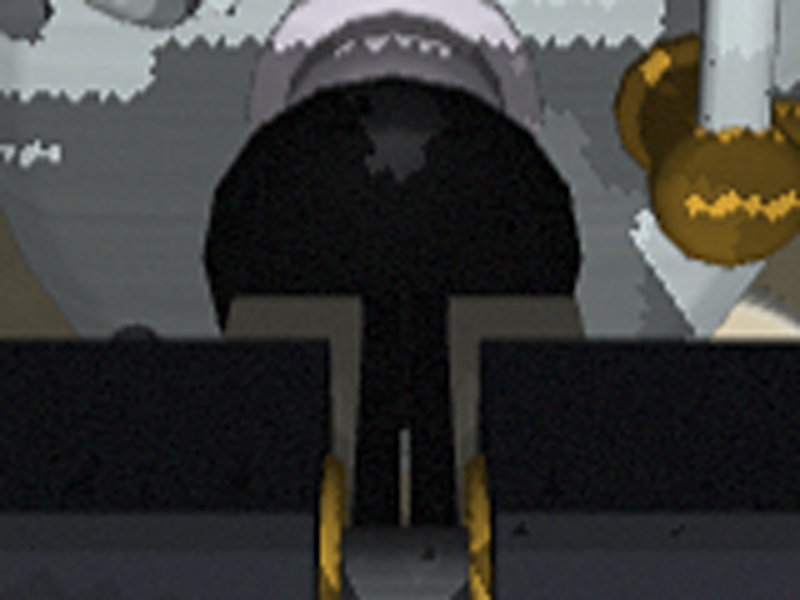

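View pics/sidec5.png

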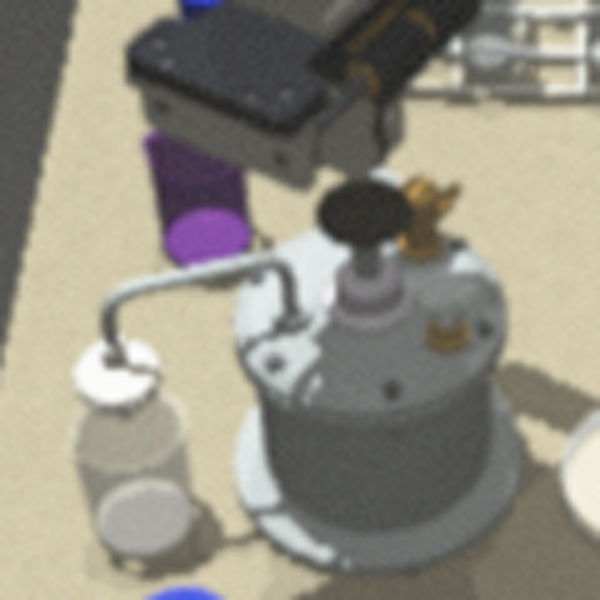

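The crop shows the knob centred at (393,230) under the shut tips, about 1 mm off, with the barrel and lever clear. First stroke: press and hold to read the force.

Emit:
apply_moves(commands=[{"grip":0,"dp":[0,0,20],"yaw":0},{"grip":0,"dp":[0,0,30],"yaw":0},{"grip":0,"dp":[0,0,40],"yaw":0},{"grip":0,"dp":[0,0,47],"yaw":0},{"grip":0,"dp":[0,0,47],"yaw":0}])

```text
time_s: 7.82
tcp_pos: [0.5532, -0.1846, 0.1549]
eef_rot: [-180.0, -0.1, -32.6]
contact_force: [-1.1, 2.5, 9.8]
gripper_width: 0.0003
```

Emit:
apply_moves(commands=[{"grip":0,"dp":[0,0,2],"yaw":0},{"grip":0,"dp":[0,0,3],"yaw":0},{"grip":0,"dp":[0,0,3],"yaw":0}])

```text
time_s: 8.2
tcp_pos: [0.5533, -0.1846, 0.1525]
eef_rot: [-180.0, -0.1, -32.6]
contact_force: [-2.1, 2.6, 10.6]
gripper_width: 0.0003
```

```bash
python3 look.py 6 side
```

```text
8.2 [ 0.55327966 -0.18461524  0.15246303] [-1.79969997e+02 -1.10834599e-01 -3.26183562e+01] [-2.12410475  2.62623975 10.55976657] 0.00026852416239247346 [ 7.70333686e-01  1.52963371e+01 -1.71469690e+01  4.26419353e-02
 -5.74476479e+01  5.65884290e+01]
```

View pics/sidec6.png

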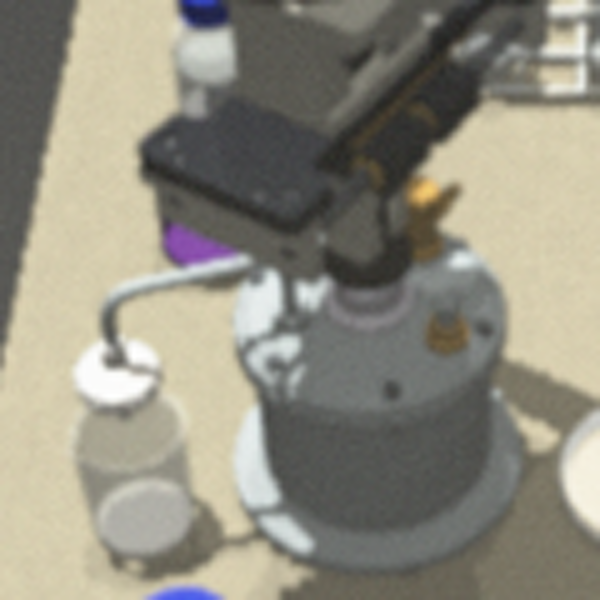

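The knob is down at about 25.5 mm travel with 10.6 N, and the pin at (447,315) has begun to rise. Now releasing.

Emit:
apply_moves(commands=[{"grip":0,"dp":[0,0,-20],"yaw":0},{"grip":0,"dp":[0,0,-40],"yaw":0},{"grip":0,"dp":[0,0,-50],"yaw":0},{"grip":0,"dp":[0,0,-50],"yaw":0},{"grip":0,"dp":[0,0,-50],"yaw":0},{"grip":0,"dp":[0,0,-50],"yaw":0},{"grip":0,"dp":[0,0,-50],"yaw":0},{"grip":0,"dp":[0,0,-50],"yaw":0}])

```text
time_s: 9.25
tcp_pos: [0.5525, -0.1845, 0.2003]
eef_rot: [180.0, 0.0, -32.6]
contact_force: [-1.3, -0.7, -0.1]
gripper_width: 0.0007
```

```bash
python3 look.py 7 side
```

```text
9.25 [ 0.55250001 -0.18445233  0.20029472] [ 1.79985573e+02  2.23199676e-02 -3.26457620e+01] [-1.28211048 -0.73093415 -0.06617529] 0.0007273181761757859 [ 7.63526427e-01  1.29860277e+01 -1.34891454e+01 -2.75047828e-04
 -6.35514026e+01  5.65908369e+01]
```

View pics/sidec7.png

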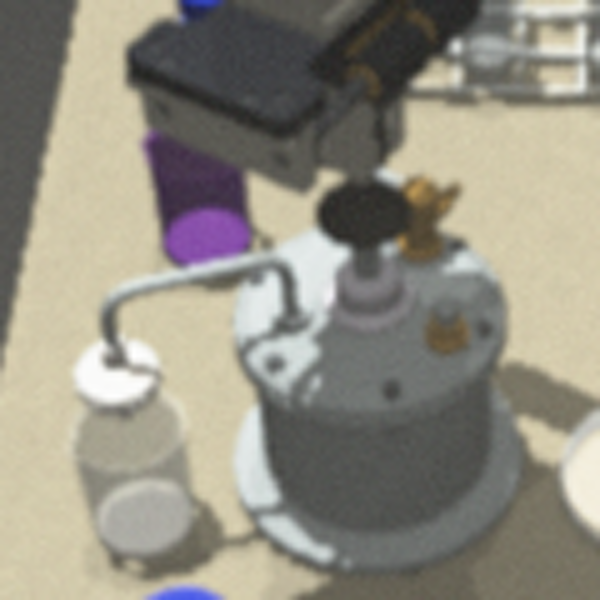

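The pin moved up one step, with its head now at crop (447,312). The knob is back up and the filter hasn't moved. Second stroke.

Emit:
apply_moves(commands=[{"grip":0,"dp":[0,0,22],"yaw":0},{"grip":0,"dp":[0,0,36],"yaw":0},{"grip":0,"dp":[0,0,50],"yaw":0},{"grip":0,"dp":[0,0,50],"yaw":0},{"grip":0,"dp":[0,0,50],"yaw":0},{"grip":0,"dp":[0,0,25],"yaw":0},{"grip":0,"dp":[0,0,0],"yaw":0},{"grip":0,"dp":[0,0,0],"yaw":0},{"grip":0,"dp":[0,0,0],"yaw":0},{"grip":0,"dp":[0,0,0],"yaw":0},{"grip":0,"dp":[0,0,0],"yaw":0},{"grip":0,"dp":[0,0,0],"yaw":0}])

```text
time_s: 10.8
tcp_pos: [0.5524, -0.1844, 0.2002]
eef_rot: [180.0, 0.0, -32.6]
contact_force: [-0.0, -0.4, -0.2]
gripper_width: 0.0003
```

```bash
python3 look.py 8 side
```

```text
10.8 [ 0.55242458 -0.18444868  0.20016882] [ 1.79977480e+02  3.53308318e-02 -3.26452500e+01] [-0.0164439  -0.36131428 -0.219833  ] 0.00034866254029424106 [ 7.63730297e-01  1.29937213e+01 -1.34961491e+01 -7.31401835e-04
 -6.35520222e+01  5.65913526e+01]
```

View pics/sidec8.png

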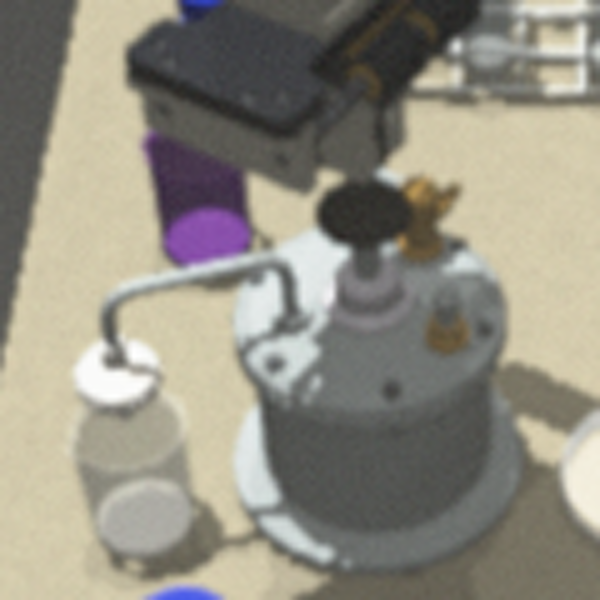

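The pin head is now near crop (447,298), so the second step counted. Next are strokes 3, 4 and 5.

Emit:
apply_moves(commands=[{"grip":0,"dp":[0,0,22],"yaw":0},{"grip":0,"dp":[0,0,36],"yaw":0},{"grip":0,"dp":[0,0,50],"yaw":0},{"grip":0,"dp":[0,0,50],"yaw":0},{"grip":0,"dp":[0,0,50],"yaw":0},{"grip":0,"dp":[0,0,25],"yaw":0},{"grip":0,"dp":[0,0,0],"yaw":0},{"grip":0,"dp":[0,0,0],"yaw":0},{"grip":0,"dp":[0,0,0],"yaw":0},{"grip":0,"dp":[0,0,0],"yaw":0},{"grip":0,"dp":[0,0,0],"yaw":0},{"grip":0,"dp":[0,0,0],"yaw":0}])

```text
time_s: 12.35
tcp_pos: [0.5524, -0.1845, 0.2002]
eef_rot: [180.0, 0.0, -32.6]
contact_force: [-0.1, -0.3, 0.3]
gripper_width: 0.0004
```

Emit:
apply_moves(commands=[{"grip":0,"dp":[0,0,22],"yaw":0},{"grip":0,"dp":[0,0,36],"yaw":0},{"grip":0,"dp":[0,0,50],"yaw":0},{"grip":0,"dp":[0,0,50],"yaw":0},{"grip":0,"dp":[0,0,50],"yaw":0},{"grip":0,"dp":[0,0,25],"yaw":0},{"grip":0,"dp":[0,0,0],"yaw":0},{"grip":0,"dp":[0,0,0],"yaw":0},{"grip":0,"dp":[0,0,0],"yaw":0},{"grip":0,"dp":[0,0,0],"yaw":0},{"grip":0,"dp":[0,0,0],"yaw":0},{"grip":0,"dp":[0,0,0],"yaw":0}])

```text
time_s: 13.85
tcp_pos: [0.5525, -0.1844, 0.2002]
eef_rot: [180.0, 0.0, -32.7]
contact_force: [-0.1, -0.8, -0.3]
gripper_width: 0.0004
```

Emit:
apply_moves(commands=[{"grip":0,"dp":[0,0,22],"yaw":0},{"grip":0,"dp":[0,0,36],"yaw":0},{"grip":0,"dp":[0,0,50],"yaw":0},{"grip":0,"dp":[0,0,50],"yaw":0},{"grip":0,"dp":[0,0,50],"yaw":0},{"grip":0,"dp":[0,0,25],"yaw":0},{"grip":0,"dp":[0,0,0],"yaw":0},{"grip":0,"dp":[0,0,0],"yaw":0},{"grip":0,"dp":[0,0,0],"yaw":0},{"grip":0,"dp":[0,0,0],"yaw":0},{"grip":0,"dp":[0,0,0],"yaw":0},{"grip":0,"dp":[0,0,0],"yaw":0}])

```text
time_s: 15.35
tcp_pos: [0.5524, -0.1845, 0.2002]
eef_rot: [180.0, 0.0, -32.6]
contact_force: [0.6, 0.1, 0.5]
gripper_width: 0.001
```

```bash
python3 look.py 9 side
python3 - <<'E'
from h import *
d=pickle.load(open('d9.pkl','rb'));crop(d['side'],285,175,345,235,10,'pics/pin9.png')
E
```

```text
15.35 [ 0.55244317 -0.1844575   0.20015913] [ 1.79978143e+02  3.37681051e-02 -3.26479788e+01] [0.57556405 0.05276785 0.48062177] 0.0009616419587624338 [ 7.62995592e-01  1.29950127e+01 -1.34959142e+01 -3.90349396e-04
 -6.35492958e+01  5.65892060e+01]
```

View pics/pin9.png

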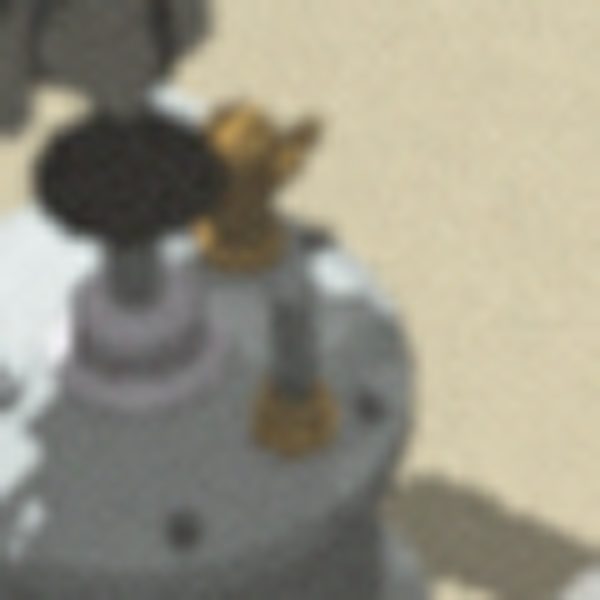

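The pin stands tall, with its head at about (290,240) and a dark band just above the collar at (295,385). An extra stroke does no harm, so I'll add one for margin, then withdraw and measure.

Emit:
apply_moves(commands=[{"grip":0,"dp":[0,0,22],"yaw":0},{"grip":0,"dp":[0,0,36],"yaw":0},{"grip":0,"dp":[0,0,50],"yaw":0},{"grip":0,"dp":[0,0,50],"yaw":0},{"grip":0,"dp":[0,0,50],"yaw":0},{"grip":0,"dp":[0,0,25],"yaw":0},{"grip":0,"dp":[0,0,0],"yaw":0},{"grip":0,"dp":[0,0,0],"yaw":0},{"grip":0,"dp":[0,0,0],"yaw":0},{"grip":0,"dp":[0,0,0],"yaw":0},{"grip":0,"dp":[0,0,0],"yaw":0},{"grip":0,"dp":[0,0,0],"yaw":0}])

```text
time_s: 16.9
tcp_pos: [0.5525, -0.1844, 0.2002]
eef_rot: [180.0, 0.0, -32.6]
contact_force: [0.3, 0.3, 0.5]
gripper_width: 0.0006
```

Emit:
apply_moves(commands=[{"grip":0,"dp":[0,0,-50],"yaw":0},{"grip":0,"dp":[0,0,-90],"yaw":0},{"grip":0,"dp":[30,50,-90],"yaw":0},{"grip":0,"dp":[60,100,-90],"yaw":0},{"grip":0,"dp":[80,150,-90],"yaw":0},{"grip":0,"dp":[100,200,-90],"yaw":0},{"grip":0,"dp":[100,250,-90],"yaw":0},{"grip":0,"dp":[100,250,-90],"yaw":0},{"grip":0,"dp":[100,250,-90],"yaw":0}])

```text
time_s: 18.02
tcp_pos: [0.5017, -0.449, 0.2903]
eef_rot: [-180.0, 0.0, -32.7]
contact_force: [0.9, 0.4, -0.1]
gripper_width: 0.0008
```

```bash
python3 look.py 10 side top
python3 - <<'E'
from h import *
d=pickle.load(open('d10.pkl','rb'));crop(d['side'],285,175,345,235,10,'pics/pin10.png')
S=cam(d['side']);T=cam(d['top'])
for z in (.126,.156,.1565,.162):print(z,proj(S,[.517,-.162,z]),(proj(S,[.517,-.162,z])-[285,175])*10)
E
```

```text
18.025 [ 0.50174238 -0.44900755  0.29025414] [-1.79992191e+02  2.46704404e-02 -3.26963545e+01] [ 0.93212269  0.42455581 -0.05851545] 0.0008235587275859477 [-2.52812204e+01  1.87098156e+01  6.21797229e+00 -1.11910509e-02
 -7.75316133e+01  8.25872826e+01]
0.126 [314.19394502 213.43183808] [291.93945016 384.31838083]
0.156 [313.94229176 203.73676076] [289.42291756 287.36760764]
0.1565 [313.93800601 203.57165021] [289.38006013 285.71650207]
0.162 [313.89065967 201.7476069 ] [288.90659671 267.47606903]
```

View pics/pin10.png

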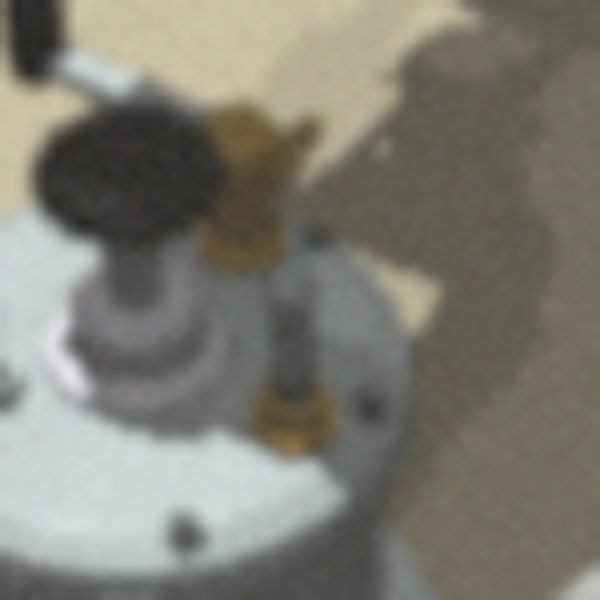

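View pics/topc10.png

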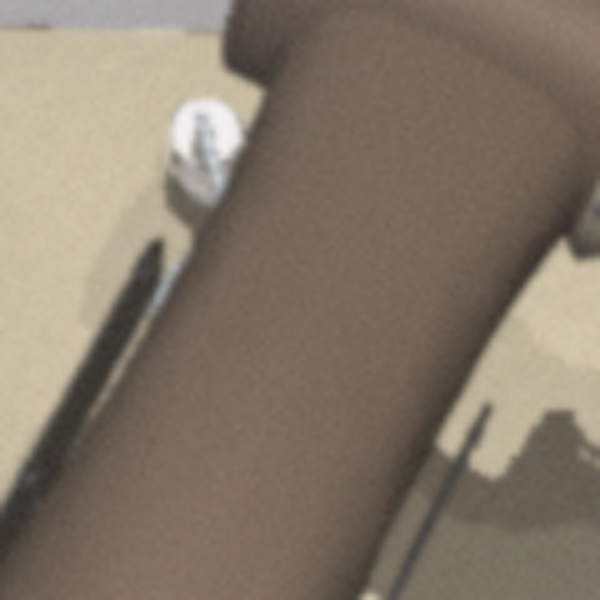

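View pics/side10.png

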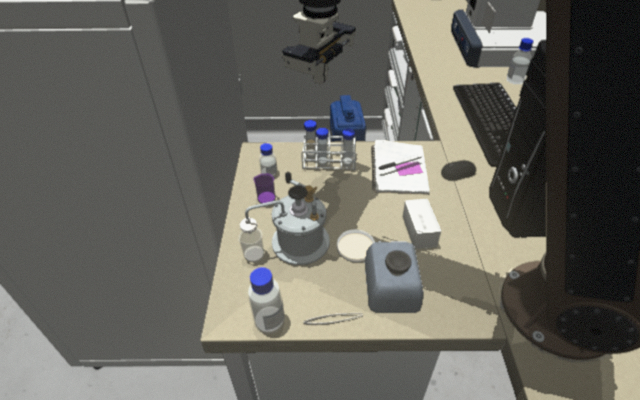

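The pin's head blends into the lid here, so I'll enhance it by differencing against the picture with the pin down.

Run:
```python
from h import *
L=[]
for t in ('4','7','8','9','10'):
    c=pickle.load(open(f'd{t}.pkl','rb'))['side']['color'][192:224,300:328]
    g=cv2.resize(c,None,fx=10,fy=10,interpolation=cv2.INTER_CUBIC)[:,:,::-1].astype(float)
    g=np.clip((g-30)*2,0,255).astype(np.uint8)[:, 60:220];L.append(g)
cv2.imwrite('pics/cmp.png',np.hstack(L))
```

```text
(no output)
```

View pics/cmp.png

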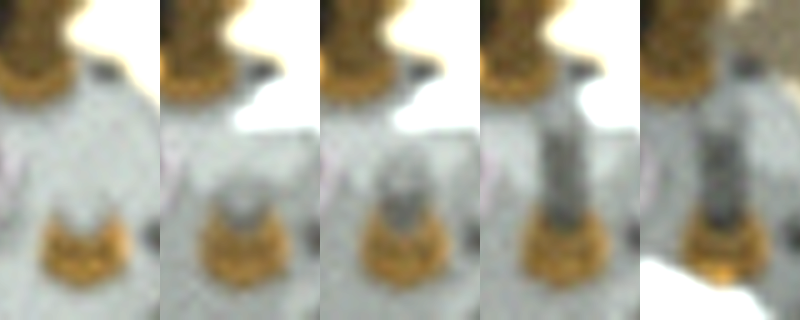

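From left to right the panels show the pin down, then after strokes 1, 2, 5 and 6. The heights in panels 5 and 6 match: head at about y 100–130 and a dark ring just above the collar at y≈220. The predicted head top for fully out is y≈97, so the pin is fully out. A last shift check on the surroundings, then I'll hand in.

Run:
```python
from h import *
a=pickle.load(open('d0.pkl','rb'))['side']['color'];b=pickle.load(open('d10.pkl','rb'))['side']['color']
for n,(x0,y0,x1,y1) in dict(filter=(265,180,335,265),stock=(245,265,290,335),beaker=(235,215,268,268),dish=(330,225,380,265),small=(255,140,282,180)).items():
    r=cv2.matchTemplate(b[y0-8:y1+8,x0-8:x1+8],a[y0:y1,x0:x1],cv2.TM_CCOEFF_NORMED);_,m,_,l=cv2.minMaxLoc(r);print(n,np.array(l)-8,round(m,3))
from plant import close_job
print(close_job())
```

```text
filter [0 0] 0.782
stock [0 0] 0.992
beaker [0 0] 0.994
dish [0 1] 0.755
small [0 0] 0.998
the job is handed in; nothing more can be done
None
```

I closed the vent lever and pumped the plunger six times, and the indicator pin now stands fully out. I handed the job in at about 18 s of the 58 s allowed; it reports no verdict.

- **Vent lever:** I pushed it round with one finger pad until I felt the stop (2.4 N). Afterwards it measured -32.8°, against about -32.7° for fully closed.
- **Pumping:** the first stroke reached about 25.5 mm with 10.6 N. I gave five more strokes with the same commanded travel, letting the knob spring back up each time.
- **Pin:** it rose visibly after strokes 1 and 2. It looked the same after strokes 5 and 6, with the dark ring just above the collar. The head is low in contrast against the lid, so I judged its height from enhanced crops, where it fits fully out.
- **Filter and surroundings:** comparing side pictures from start and end, the filter, beaker and both bottles show no shift and the dish at most 1 pixel. The match was weaker for the filter and dish (about 0.78 and 0.76), most likely because of changed shadows and the moved lever and pin.
- **Arm:** it is raised clear and touches nothing. It covered the filter in the last top view, so the final check used the side camera only.

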